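# Load the dish carousel through its loading point

### The arm

A 6-joint arm with a two-finger parallel gripper is mounted at the origin on a cart in front of the work surface, level with it; the furniture and walls round the work are solid. World frame = base frame: x ahead of the robot, y to its left, z up, the work surface at z = 0. Lengths are in m, angles in rad, forces in N, time in s.
With the tool pointing down it reaches from about 0.375 to 0.925 m from the base axis. Payload 5.7 kg.
Tool frame: the origin (TCP) lies midway between the tips of the shut fingers; the grasp point (between the pads) lies 19 mm behind it; z points along the fingers, y is the line along which they close (so a half turn about z gives the same grasp; the last joint's range is limited). The gripper opens to 88 mm and grips with 3 to 60 N. Pads are 20 mm wide; open, the fingers measure 115 mm over their backs; the gripper's body (75 mm by 178 mm) begins 61 mm behind the grasp point.
Start: joints at [-1.27, 0.359, 1.51, -0, 1.272, -0.115], TCP at [0.242, -0.549, 0.223] pointing down, gripper open.
Joint ranges: [-2.97, 2.97], [-1.01, 2.36], [0.21, 2.38], [-0.96, 4.11], [0.2, 2.71], [-2.98, 2.98]. Speed limits (rad/s): [2.39, 2.39, 3.14, 3.14, 3.14, 3.14].

### API

Orientations are given as a unit quaternion [x, y, z, w].
In Python, from bench import move_ptp, servo_line, goto_joints, move_gripper, sleep, inverse_kinematics, capture, PlanningError, close_job, spot_in, silhouettes, current_clock, current_joint_pos, current_qvel, current_joint_torque, current_position, current_orientation, current_force, current_torque, current_finger_gap, current_grip_force gives the robot as it stands. Calls block until the motion is done:
- move_ptp(position, orientation): joint-space move of the TCP to a pose.
- servo_line(position, orientation=None, rate=0.15, contact_N=None): straight line of the TCP; orientation=None keeps the orientation; rate is the mean speed in m/s. With contact_N (N) it stops when the force on the tool has changed by that much, and returns True; else False.
- goto_joints(angles): joint-space move.
- move_gripper(opening): finger opening in m; the grip force is fixed at half the most; returns when the fingers have stopped.
- sleep(seconds).
- inverse_kinematics(position, orientation): joint angles nearest the present ones, or None.
- capture(name): name is "scene" or "top" or "wrist"; returns a dict with "image" (480x640x3 uint8, blue, green, red), "range_z" (480x640 float32, m along the optical axis (not along the pixel's ray), 0 where there is no reading), "intrinsics" (3x3 intrinsics, pixels), "R" (3x3) and "t" (3): a world point X has camera coordinates R X + t. Camera axes: x right, y down, z forward; pixel columns grow to the right and rows downward; lengths in m; the calibration is good to about 2 mm. A picture is of the moment at which its call begins.
A pose or a line that the arm cannot do raises PlanningError and nothing moves.
- close_job(): hands the job in; it is judged then, once.
Trained networks look in the newest picture that a camera, given by its name, has taken for a name from the list of things; names that differ only in an ending like _2 or _b are one class to them, and where a whole thing is asked for, a point or a joint stands for the part that bears it (a point fixed in the world has none). Each returns a list of dicts, best first, with "conf" (0 to 1); they miss things now and then, are a little off and sometimes report something else, mostly with a low value. They report only what shows in the picture. A call takes as long as a camera call.
- spot_in(camera, query): "xy" ([column, row] in pixels, amid what is visible of it).
- silhouettes(camera, query): "region" (480x640 bool, what is visible of it) and "xy" ([column, row] in pixels, amid what is visible of it).
Readings, each from a call of its own:
- current_clock(): time.
- current_joint_pos(): joint angles.
- current_qvel(): joint speeds.
- current_joint_torque(): joint torques, N m.
- current_position(): TCP position.
- current_orientation(): TCP orientation.
- current_force(): force on the tool from outside, world axes, zero at the start.
- current_torque(): the same for the moment, N m.
- current_finger_gap(): finger opening in m.
- current_grip_force(): force on a finger pad.
Only numpy, scipy, OpenCV 4.12 (cv2) and the standard library are available. Lean on these libraries where they do the work, as an engineer would, in place of code of your own. Each camera call takes 0.05 s, during which the arm holds its last target. There are 200 camera calls.

### The job

Load every loose petri dish on the bench into the sample carousel: pull up the spring-loaded index plunger and twist it so that it stays out, turn the carousel by its centre handle so that an empty pocket faces the front loading point, and lay a dish flat in it, one dish per pocket, leaving the dish that is already in the carousel in its pocket. When all are in, turn the square reference plate back to the loading point and twist the plunger back so that it drops fully home and locks the carousel. Leave the black lens cap where it lies.

Things in the scene. Friction and masses are not known exactly. Their poses are not given: they have to be found in the camera images.
- loading_point (a point): loading point at the front of the fixed carousel (base disc 360 mm across, 10 mm thick), on pocket-floor level, 24 mm above the bench, 95 mm from the rotor's axis; its -x axis points outward to the front. The only place open from above: beyond 45 mm behind it (its +x) a clear D-shaped guard plate with a straight front edge roofs the rotor, underside 48 mm, top 52 mm above the bench
- carousel (a joint): angle of the rotor, rad, growing counter-clockwise from above; 0 with the reference plate at the loading point. It turns without stops, stays where it is left (friction 0.05 N m) and has five stations 2 pi / 5 apart
- carousel_handle (a point): T handle on the rotor's axis, a black bar 60 mm long (along this point's x axis), 14 mm thick (y) and 28 mm high, from 64 to 92 mm above the bench; this point is 80 mm above the bench; turning it turns the rotor; right of the carousel an upright enclosure wall stands at world y = -0.38
- reference_plate (a point): square dark plate 54 mm wide, 8 mm high, fixed to the rotor in place of a pocket; this point is at its centre on the rotor's top face (24 mm above the bench)
- plunger (a joint): height by which the index plunger is pulled up, m: 0 home, pin in a notch of the rotor's rim (rotor locked); 0.008 pin on the rim between notches; 0.011 held out on its collar; 0.016 upper stop. A spring pulls it down, 5.5 N at 0, 9.5 N at the stop. One notch per station; the pin finds a notch up to 4 mm out (0.03 rad of the rotor)
- plunger_twist (a joint): twist of the plunger's knob, rad, growing counter-clockwise from above: 0 locked position (its cross pin lies in the collar's slot), 1.57 held-out position (cross pin across the collar). It turns only while pulled up by more than 0.011 and is stopped at 0 and 1.57
- plunger_knob (a point): T knob of the plunger, front left of the rotor, a black bar 46 mm long (along this point's x axis), 12 mm thick (y), 26 mm high, from 64 to 90 mm above the bench when home; this point is 78 mm above the bench when home, on the plunger's vertical axis; the bracket and collar under it reach 50 mm above the bench
- pocket_1 (a point): pocket 1 of the rotor, 72 degrees counter-clockwise (from above) from the reference plate, 95 mm from the axis; this point is its centre, on its floor. Four round-topped pegs (8 mm thick, 9 mm high) stand 34.5 mm from it, at 45 degrees to the line to the axis (fingers pass along or square to that line); a 58 mm dish lies between them with 1.5 mm to spare
- pocket_2 (a point): pocket 2 of the rotor, 144 degrees counter-clockwise (from above) from the reference plate, 95 mm from the axis; this point is its centre, on its floor. Four round-topped pegs (8 mm thick, 9 mm high) stand 34.5 mm from it, at 45 degrees to the line to the axis (fingers pass along or square to that line); a 58 mm dish lies between them with 1.5 mm to spare
- pocket_3 (a point): pocket 3 of the rotor, 216 degrees counter-clockwise (from above) from the reference plate, 95 mm from the axis; this point is its centre, on its floor. Four round-topped pegs (8 mm thick, 9 mm high) stand 34.5 mm from it, at 45 degrees to the line to the axis (fingers pass along or square to that line); a 58 mm dish lies between them with 1.5 mm to spare
- pocket_4 (a point): pocket 4 of the rotor, 288 degrees counter-clockwise (from above) from the reference plate, 95 mm from the axis; this point is its centre, on its floor. Four round-topped pegs (8 mm thick, 9 mm high) stand 34.5 mm from it, at 45 degrees to the line to the axis (fingers pass along or square to that line); a 58 mm dish lies between them with 1.5 mm to spare
- dish_1_center (a point): loose clear round petri dish with its lid on, 58 mm across, 14 mm high, 40 g, lying flat; this point is its centre, 7 mm above its underside, z up; to be loaded (may be absent)
- dish_2_center (a point): loose clear round petri dish with its lid on, 58 mm across, 14 mm high, 40 g, lying flat; this point is its centre, 7 mm above its underside, z up; to be loaded (may be absent)
- dish_3_center (a point): loose clear round petri dish with its lid on, 58 mm across, 14 mm high, 40 g, lying flat; this point is its centre, 7 mm above its underside, z up; to be loaded (may be absent)
- loaded_1_center (a point): clear round petri dish with its lid on, 58 mm across, 14 mm high, 40 g, lying flat; this point is its centre, 7 mm above its underside, z up; it is already in pocket 1 at the start and stays there (absent unless it is the one that is there)
- loaded_2_center (a point): clear round petri dish with its lid on, 58 mm across, 14 mm high, 40 g, lying flat; this point is its centre, 7 mm above its underside, z up; it is already in pocket 2 at the start and stays there (absent unless it is the one that is there)
- loaded_3_center (a point): clear round petri dish with its lid on, 58 mm across, 14 mm high, 40 g, lying flat; this point is its centre, 7 mm above its underside, z up; it is already in pocket 3 at the start and stays there (absent unless it is the one that is there)
- loaded_4_center (a point): clear round petri dish with its lid on, 58 mm across, 14 mm high, 40 g, lying flat; this point is its centre, 7 mm above its underside, z up; it is already in pocket 4 at the start and stays there (absent unless it is the one that is there)
- cap_center (a point): black lens cap, a disc 46 mm across and 12 mm high, lying on the bench; not a dish, leave it; this point is its centre

How it is judged:
On the way, in this order (a step that is already met when the one before it is completed fails the run):
1. the plunger is pulled up and twisted so that it stays out by itself (value of joint plunger above 0.009 m and value of joint plunger_twist above 1.1 rad and contact force between the fingers and plunger below 0.3 N), for 0.2 s.
2. every loose dish lies in a pocket (((horizontal distance between dish_1_center and pocket_1 below 0.006 m and z of dish_1_center in the frame of pocket_1 between 0.004 and 0.0095 m and angle between dish_1_center's own z axis and vertical below 0.08 rad) or (horizontal distance between dish_1_center and pocket_2 below 0.006 m and z of dish_1_center in the frame of pocket_2 between 0.004 and 0.0095 m and angle between dish_1_center's own z axis and vertical below 0.08 rad) or (horizontal distance between dish_1_center and pocket_3 below 0.006 m and z of dish_1_center in the frame of pocket_3 between 0.004 and 0.0095 m and angle between dish_1_center's own z axis and vertical below 0.08 rad) or (horizontal distance between dish_1_center and pocket_4 below 0.006 m and z of dish_1_center in the frame of pocket_4 between 0.004 and 0.0095 m and angle between dish_1_center's own z axis and vertical below 0.08 rad)) and ((horizontal distance between dish_2_center and pocket_1 below 0.006 m and z of dish_2_center in the frame of pocket_1 between 0.004 and 0.0095 m and angle between dish_2_center's own z axis and vertical below 0.08 rad) or (horizontal distance between dish_2_center and pocket_2 below 0.006 m and z of dish_2_center in the frame of pocket_2 between 0.004 and 0.0095 m and angle between dish_2_center's own z axis and vertical below 0.08 rad) or (horizontal distance between dish_2_center and pocket_3 below 0.006 m and z of dish_2_center in the frame of pocket_3 between 0.004 and 0.0095 m and angle between dish_2_center's own z axis and vertical below 0.08 rad) or (horizontal distance between dish_2_center and pocket_4 below 0.006 m and z of dish_2_center in the frame of pocket_4 between 0.004 and 0.0095 m and angle between dish_2_center's own z axis and vertical below 0.08 rad)) and ((horizontal distance between dish_3_center and pocket_1 below 0.006 m and z of dish_3_center in the frame of pocket_1 between 0.004 and 0.0095 m and angle between dish_3_center's own z axis and vertical below 0.08 rad) or (horizontal distance between dish_3_center and pocket_2 below 0.006 m and z of dish_3_center in the frame of pocket_2 between 0.004 and 0.0095 m and angle between dish_3_center's own z axis and vertical below 0.08 rad) or (horizontal distance between dish_3_center and pocket_3 below 0.006 m and z of dish_3_center in the frame of pocket_3 between 0.004 and 0.0095 m and angle between dish_3_center's own z axis and vertical below 0.08 rad) or (horizontal distance between dish_3_center and pocket_4 below 0.006 m and z of dish_3_center in the frame of pocket_4 between 0.004 and 0.0095 m and angle between dish_3_center's own z axis and vertical below 0.08 rad))), for 0.2 s.
3. the reference plate is back at the loading point and the plunger is fully home (horizontal distance between reference_plate and loading_point below 0.005 m and value of joint plunger below 0.0025 m and value of joint plunger_twist below 0.25 rad), for 0.2 s.
At the end, for the whole second after the job is handed in: every loose dish lies flat in a pocket (centre within 6 mm, on the floor within 2.5 mm), the dish that was there is still in its pocket, the reference plate is at the loading point within 5 mm, the plunger is home (within 2.5 mm, twisted back within 0.25 rad) and the rotor is at rest (all of step 2 and all of step 3 and horizontal distance between loaded_1_center and pocket_1 below 0.006 m and z of loaded_1_center in the frame of pocket_1 between 0.004 and 0.0095 m and angle between each of loaded_1_center, loaded_2_center, loaded_3_center, loaded_4_center's own z axis and vertical below 0.08 rad and horizontal distance between loaded_2_center and pocket_2 below 0.006 m and z of loaded_2_center in the frame of pocket_2 between 0.004 and 0.0095 m and horizontal distance between loaded_3_center and pocket_3 below 0.006 m and z of loaded_3_center in the frame of pocket_3 between 0.004 and 0.0095 m and horizontal distance between loaded_4_center and pocket_4 below 0.006 m and z of loaded_4_center in the frame of pocket_4 between 0.004 and 0.0095 m and velocity of joint carousel between -0.05 and 0.05 rad/s); the robot touches nothing.
It fails at once if the lens cap is moved more than 3 cm (distance of cap_center from where it was at the start of the episode above 0.03 m).
Of loaded_1, loaded_2, loaded_3, loaded_4 only 1 to 1 are there at a start; the rules pass over those that are not, and their reading is None.
Of dish_1, dish_2, dish_3 only 2 to 3 are there at a start; the rules pass over those that are not, and their reading is None.
At some moment in a run one of dish_1, dish_2, dish_3 may be knocked a few centimetres aside while the robot is not near it.
Once in a run the grip may slacken for a moment while it holds something.
It also fails if it takes over 210 s, if anything falls off the work surface, if the arm or the gripper's body presses on something with over 40 N, if the wrist force passes 120 N, or if a joint passes its speed limit or range.

## Working session

There is one attempt and no reset: what is moved stays moved. The work goes in short steps, each a Python script; the robot and the scene stay as the last script left them, time stands still between calls to the robot, and variables do not carry over. Pictures are saved under pics/ and viewed, at most 14 in all, crops included, and the job is handed in when it is done.

```bash
ls; mkdir -p pics
cat > h.py <<'E'
import numpy as np, cv2
from bench import *
def px2w(c,u,v,z):
    K,R,t=c["intrinsics"],c["R"],c["t"]
    d=R.T@np.linalg.solve(K,[u,v,1.0]); o=-R.T@t
    return o+d*(z-o[2])/d[2]
def w2px(c,X):
    p=c["intrinsics"]@(c["R"]@np.asarray(X,float)+c["t"]); return p[:2]/p[2]
E
python3 - <<'E'
from h import *
for n in ["top","scene"]:
    c=capture(n); cv2.imwrite(f"pics/{n}0.png",c["image"])
    print(n,-c["R"].T@c["t"])
    for q,z in [("carousel_handle",.092),("plunger_knob",.09),("reference_plate",.032),("dish_1_center",.014),("loaded_1_center",.038),("cap_center",.012),("pocket_1",.024)]:
        for r in spot_in(n,q): print(q,round(r["conf"],2),np.round(r["xy"]),px2w(c,*r["xy"],z).round(3))
print(current_clock(),current_orientation())
E
```

```text
pics
top [ 0.44135535 -0.00311214  0.92271775]
carousel_handle 0.66 [372. 289.] [ 0.473 -0.132  0.092]
plunger_knob 0.69 [315. 263.] [ 0.519 -0.034  0.09 ]
reference_plate 0.71 [204. 268.] [0.518 0.171 0.032]
reference_plate 0.64 [376. 287.] [ 0.478 -0.151  0.032]
dish_1_center 0.61 [205. 318.] [0.426 0.171 0.014]
loaded_1_center 0.53 [421. 273.] [ 0.503 -0.235  0.038]
cap_center 0.87 [216. 180.] [0.692 0.155 0.012]
pocket_1 0.65 [375. 285.] [ 0.482 -0.15   0.024]
scene [ 0.05511154 -0.5192725   0.53845932]
0.8 [ 9.78468366e-01  2.06396840e-01  1.10412468e-06 -3.49154987e-05]
```

View pics/top0.png

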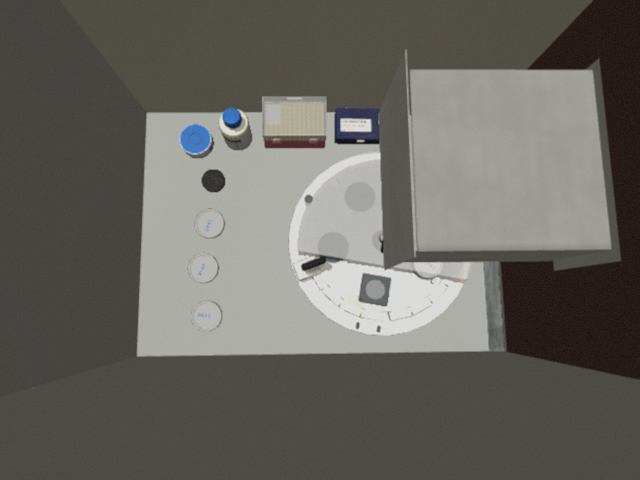

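View pics/scene0.png

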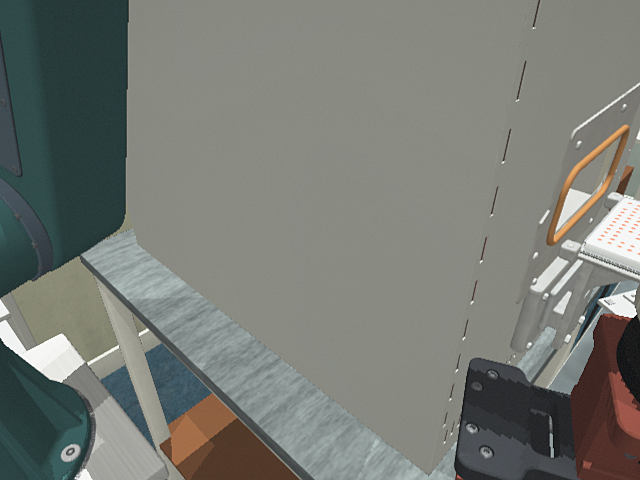

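The top view shows three loose dishes in the left column, at (209,223), (203,268) and (207,316). The cap is at (213,181). The reference plate is at (375,289), so it's at the loading point. The knob is at (313,264), a loaded dish is near (428,262), and a tall box on the right partly hides the handle. Next I'll check the depths.

```bash
python3 - <<'E'
from h import *
c=capture("top"); K,R,t=c["intrinsics"],c["R"],c["t"]; Z=c["range_z"]
def P(u,v):
    z=Z[v,u]; return (R.T@(np.linalg.solve(K,[u,v,1.0])*z-t)).round(3)
for u,v in [(395,100),(395,200),(395,250),(408,65),(406,255),(412,75),(412,245),(500,160),(590,75),(590,240),(605,150),(490,280),(493,340),(150,120),(360,200),(313,264),(381,246),(375,289),(428,262),(209,223),(203,268),(207,316),(213,181)]: print((u,v),P(u,v))
print(current_joint_pos())
E
python3 - <<'E'
from h import *
c=capture("top");
im=c["image"][130:350,180:500]; cv2.imwrite("pics/z1.png",cv2.resize(im,None,fx=2.5,fy=2.5,interpolation=cv2.INTER_CUBIC))
E
```

```text
(395, 100) [ 0.714 -0.135  0.324]
(395, 200) [ 0.584 -0.135  0.299]
(395, 250) [ 0.517 -0.135  0.287]
(408, 65) [ 0.836 -0.188  0.191]
(406, 255) [ 0.503 -0.135  0.35 ]
(412, 75) [ 0.732 -0.151  0.358]
(412, 245) [ 0.512 -0.136  0.38 ]
(500, 160) [ 0.62  -0.256  0.359]
(590, 75) [ 0.734 -0.383  0.355]
(590, 240) [ 0.519 -0.36   0.357]
(605, 150) [ 0.636 -0.396  0.349]
(490, 280) [ 0.491 -0.379  0.   ]
(493, 340) [ 0.376 -0.378 -0.003]
(150, 120) [0.82  0.292 0.   ]
(360, 200) [ 0.64  -0.122  0.052]
(313, 264) [ 0.517 -0.031  0.09 ]
(381, 246) [ 0.55  -0.154  0.075]
(375, 289) [ 0.475 -0.147  0.035]
(428, 262) [ 0.522 -0.244  0.052]
(209, 223) [0.606 0.167 0.011]
(203, 268) [0.519 0.177 0.012]
(207, 316) [0.428 0.167 0.014]
(213, 181) [0.689 0.161 0.013]
[-1.27010601e+00  3.58785257e-01  1.51038928e+00 -4.95684286e-06
  1.27251658e+00 -1.15105812e-01]
```

View pics/z1.png

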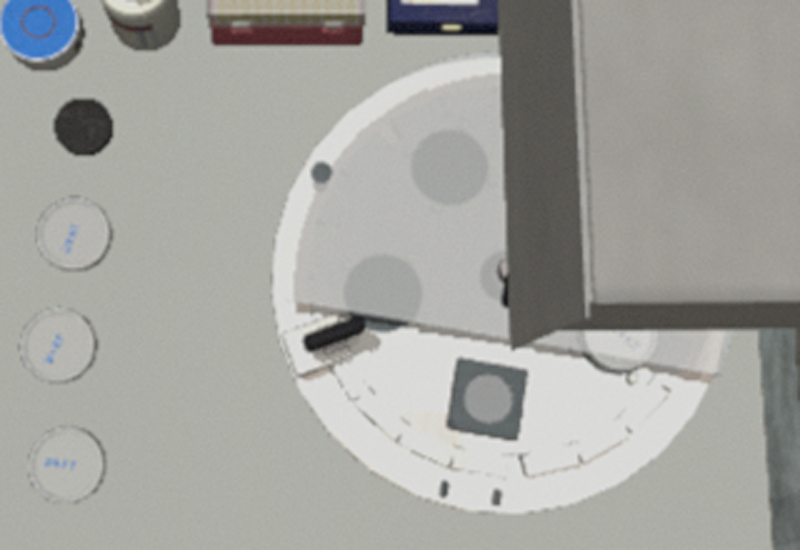

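The hood, about 0.2–0.36 m high, overhangs the handle. I'll measure its extent from the depth data of both cameras.

```bash
cat >> h.py <<'E'
def cloud(c,s=1):
    Z=c["range_z"]; v,u=np.mgrid[0:480:s,0:640:s]; z=Z[::s,::s]
    P=np.stack([u,v,np.ones_like(u)],-1).reshape(-1,3)@np.linalg.inv(c["intrinsics"]).T*z.reshape(-1,1)
    W=(P-c["t"])@c["R"]; W[z.ravel()==0]=np.nan
    return W.reshape(z.shape+(3,))
E
python3 - <<'E'
from h import *
c=capture("top"); W=cloud(c)
for r in (60,80,110,150,200,240,252,260,266):
    print("row",r,[ (k,*W[r,k].round(2)) for k in (378,382,386,392,400,408,414,480,560,600,612,625)])
c=capture("scene"); W=cloud(c)
print("scene")
for r in (40,150,250,350,440):
    print("row",r,[ (k,*W[r,k].round(2)) for k in (60,140,200,300,400,440,470,500,540,600)])
E
```

```text
row 60 [(378, np.float64(0.84), np.float64(-0.14), np.float64(0.21)), (382, np.float64(0.84), np.float64(-0.14), np.float64(0.21)), (386, np.float64(0.84), np.float64(-0.15), np.float64(0.2)), (392, np.float64(0.84), np.float64(-0.16), np.float64(0.21)), (400, np.float64(0.75), np.float64(-0.13), np.float64(0.36)), (408, np.float64(0.84), np.float64(-0.19), np.float64(0.21)), (414, np.float64(0.84), np.float64(-0.19), np.float64(0.21)), (480, np.float64(0.84), np.float64(-0.3), np.float64(0.21)), (560, np.float64(0.8), np.float64(-0.39), np.float64(0.28)), (600, np.float64(0.75), np.float64(-0.39), np.float64(0.36)), (612, np.float64(0.74), np.float64(-0.39), np.float64(0.39)), (625, np.float64(0.73), np.float64(-0.39), np.float64(0.41))]
row 80 [(378, np.float64(0.84), np.float64(-0.15), np.float64(0.14)), (382, np.float64(0.84), np.float64(-0.16), np.float64(0.14)), (386, np.float64(0.84), np.float64(-0.16), np.float64(0.14)), (392, np.float64(0.75), np.float64(-0.13), np.float64(0.31)), (400, np.float64(0.73), np.float64(-0.14), np.float64(0.36)), (408, np.float64(0.74), np.float6
[... 8054 characters left out ...]
oat64(-0.0)), (600, np.float64(0.24), np.float64(-0.51), np.float64(0.39))]
row 440 [(60, np.float64(0.07), np.float64(-0.05), np.float64(0.01)), (140, np.float64(0.14), np.float64(-0.11), np.float64(-0.0)), (200, np.float64(0.36), np.float64(0.25), np.float64(-0.63)), (300, np.float64(0.28), np.float64(-0.26), np.float64(-0.0)), (400, np.float64(0.35), np.float64(-0.35), np.float64(0.03)), (440, np.float64(0.36), np.float64(-0.4), np.float64(0.06)), (470, np.float64(0.19), np.float64(-0.48), np.float64(0.35)), (500, np.float64(0.2), np.float64(-0.49), np.float64(0.34)), (540, np.float64(0.23), np.float64(-0.5), np.float64(0.33)), (600, np.float64(0.21), np.float64(-0.52), np.float64(0.37))]
```

Run:
```python
from h import *
np.set_printoptions(suppress=True)
c=capture("top"); W=cloud(c)
for r,k in [(360,300),(400,300),(440,300),(479,300),(479,20),(479,150),(300,130),(300,80),(300,20),(300,0),(100,10),(20,10),(105,300),(60,300),(20,300),(0,300),(0,500),(300,510),(300,560),(300,600),(300,639),(400,560),(470,600),(100,639),(30,639)]: print(r,k,W[r,k].round(2))
c=capture("scene"); W=cloud(c)
for r in (0,10): print([W[r,k].round(2) for k in (10,100,140,300,500,545,600,639)])
c=capture("wrist"); W=cloud(c); cv2.imwrite("pics/w0.png",c["image"])
print("wrist cam",-c["R"].T@c["t"], c["R"])
```

```text
360 300 [ 0.36 -0.01  0.12]
400 300 [ 0.36 -0.    0.46]
440 300 [ 0.36 -0.    0.6 ]
479 300 [ 0.36 -0.    0.67]
479 20 [0.36 0.14 0.66]
479 150 [0.36 0.07 0.66]
300 130 [0.46 0.3  0.05]
300 80 [0.46 0.3  0.25]
300 20 [0.45 0.3  0.39]
300 0 [0.45 0.3  0.43]
100 10 [0.66 0.3  0.44]
20 10 [0.75 0.3  0.45]
105 300 [ 0.82 -0.01  0.08]
60 300 [ 0.84 -0.01  0.21]
20 300 [ 0.84 -0.01  0.31]
0 300 [ 0.84 -0.01  0.36]
0 500 [ 0.84 -0.27  0.36]
300 510 [ 0.45 -0.39  0.05]
300 560 [ 0.45 -0.39  0.22]
300 600 [ 0.45 -0.39  0.31]
300 639 [ 0.45 -0.39  0.38]
400 560 [ 0.36 -0.24  0.48]
470 600 [ 0.36 -0.16  0.66]
100 639 [ 0.67 -0.39  0.42]
30 639 [ 0.75 -0.39  0.43]
[array([ 0.17, -0.09,  0.5 ]), array([ 0.24, -0.09,  0.49]), array([0.35, 0.07, 0.47]), array([ 0.35, -0.21,  0.49]), array([ 0.35, -0.38,  0.5 ]), array([ 0.37, -0.4 ,  0.5 ]), array([ 0.48, -0.4 ,  0.49]), array([ 0.59, -0.4 ,  0.48])]
[array([ 0.17, -0.09,  0.49]), array([ 0.24, -0.09,  0.48]), array([0.35, 0.08, 0.45]), array([ 0.35, -0.21,  0.48]), array([ 0.35, -0.38,  0.49]), array([ 0.38, -0.4 ,  0.49]), array([ 0.49, -0.4 ,  0.48]), array([ 0.6 , -0.4 ,  0.47])]
wrist cam [ 0.30789699 -0.5189477   0.38431617] [[ 0.40383392 -0.91483214 -0.00057363]
 [-0.88355439 -0.3901894   0.25900553]
 [-0.23717041 -0.10408838 -0.96587567]]
```

View pics/w0.png

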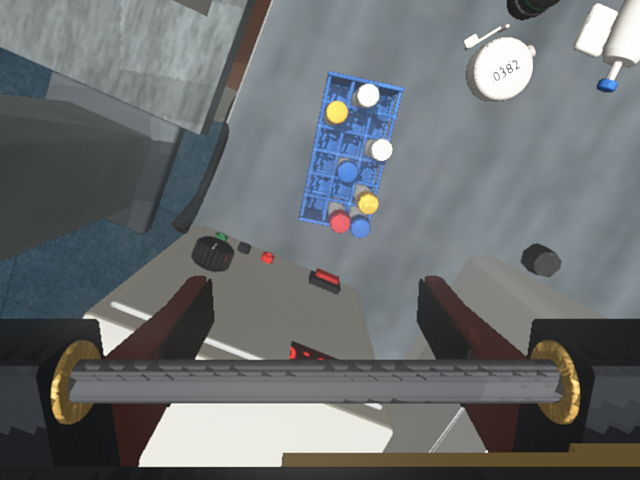

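The scene camera shows a front panel at x≈0.35, and the top camera sees it up to at least z=0.67. Before moving, I'll fit the arm geometry from IK, so I know where the elbow and forearm would be relative to it.

Run:
```python
from h import *
from scipy.spatial.transform import Rotation as Ro
from scipy.optimize import least_squares
np.set_printoptions(suppress=True,precision=3)
D=[];
def q(tilt,yaw=0): # tool down, tilted in xz plane
    return (Ro.from_euler('y',-tilt)*Ro.from_euler('x',np.pi)*Ro.from_euler('z',np.pi/2)).as_quat()
for r in (.4,.5,.6,.7,.8):
  for z in (.05,.2,.4,.6,.8):
    for a in (0,.5,-.4):
      s=inverse_kinematics([r,0,z],q(a))
      if s is not None: D.append((r,z,a,*s))
D=np.array(D); print(len(D))
ok=(abs(np.sin(D[:,6]))<.02)&(abs(D[:,3])<.02); E=D[ok]; print(len(E)); print(E[:4])
def fk(p,j2,j3,j5):
    a0,h,L1,e,L2,T=p
    x=a0+L1*np.sin(j2); z=h+L1*np.cos(j2)
    f=j2+j3; x=x+L2*np.sin(f)+e*np.cos(f); z=z+L2*np.cos(f)-e*np.sin(f)
    g=f+j5; return x+T*np.sin(g), z+T*np.cos(g)
def res(p):
    x,z=fk(p,E[:,4],E[:,5],E[:,7]); return np.r_[x-E[:,0],z-E[:,1]]
s=least_squares(res,[.05,.4,.45,.0,.45,.25]); print(s.x,abs(s.fun).max())
```

```text
19
0
[]Traceback (most recent call last):
  File "<stdin>", line 22, in <module>
    return umr_maximum(a, axis, None, out, keepdims, initial, where)
ValueError: zero-size array to reduction operation maximum which has no identity
```

Run:
```python
from h import *
from scipy.spatial.transform import Rotation as Ro
np.set_printoptions(suppress=True,precision=3,linewidth=150)
q0=current_orientation()
print(current_position(), Ro.from_quat(q0).as_matrix())
j0=current_joint_pos()
# tool down, yaw psi rotated about world z from start
for dj in (0,1.27):
  Q=(Ro.from_euler('z',dj)*Ro.from_quat(q0)).as_quat()
  for r in (.4,.5,.6,.75,.9):
    for z in (.02,.2,.4,.6):
      a=-1.157+dj
      s=inverse_kinematics([r*np.cos(a),r*np.sin(a),z],Q)
      print(dj,r,z,s)
```

```text
[ 0.242 -0.549  0.223] [[ 0.915  0.404 -0.   ]
 [ 0.404 -0.915  0.   ]
 [ 0.    -0.    -1.   ]]
0 0.4 0.02 [-1.33   0.419  2.139  0.     0.585 -0.175]
0 0.4 0.2 [-1.33   0.092  1.941  0.     1.109 -0.175]
0 0.4 0.4 [-1.33  -0.072  1.602  0.     1.611 -0.175]
0 0.4 0.6 [-1.33  -0.068  1.148  0.     2.061 -0.175]
0 0.5 0.02 [-1.295  0.503  1.921  0.     0.718 -0.14 ]
0 0.5 0.2 [-1.295  0.239  1.75   0.     1.152 -0.14 ]
0 0.5 0.4 [-1.295  0.094  1.434  0.     1.614 -0.14 ]
0 0.5 0.6 [-1.295  0.099  0.978  0.     2.065 -0.14 ]
0 0.6 0.02 [-1.272  0.598  1.693  0.     0.851 -0.117]
0 0.6 0.2 [-1.272  0.379  1.538  0.     1.224 -0.117]
0 0.6 0.4 [-1.272  0.256  1.233  0.     1.653 -0.117]
0 0.6 0.6 [-1.272  0.276  0.754  0.     2.111 -0.117]
0 0.75 0.02 [-1.249  0.761  1.314  0.     1.067 -0.094]
0 0.75 0.2 [-1.249  0.594  1.166  0.     1.382 -0.094]
0 0.75 0.4 [-1.249  0.512  0.846  0.     1.784 -0.094]
0 0.75 0.6 None
0 0.9 0.02 [-1.234  0.967  0.844  0.     1.331 -0.079]
0 0.9 0.2 [-1.234  0.848  0.67   0.     1.624 -0.079]
0 0.9 0.4 None
0 0.9 0.6 None
1.27 0.4 0.02 [-0.06   0.419  2.
[... 299 characters left out ...]
.152 -0.14 ]
1.27 0.5 0.4 [-0.025  0.094  1.434  0.     1.614 -0.14 ]
1.27 0.5 0.6 [-0.025  0.099  0.978  0.     2.065 -0.14 ]
1.27 0.6 0.02 [-0.002  0.598  1.693  0.     0.851 -0.117]
1.27 0.6 0.2 [-0.002  0.379  1.538  0.     1.224 -0.117]
1.27 0.6 0.4 [-0.002  0.256  1.233  0.     1.653 -0.117]
1.27 0.6 0.6 [-0.002  0.276  0.754  0.     2.111 -0.117]
1.27 0.75 0.02 [ 0.021  0.761  1.314  0.     1.067 -0.094]
1.27 0.75 0.2 [ 0.021  0.594  1.166  0.     1.382 -0.094]
1.27 0.75 0.4 [ 0.021  0.512  0.846  0.     1.784 -0.094]
1.27 0.75 0.6 None
1.27 0.9 0.02 [ 0.036  0.967  0.844  0.     1.331 -0.079]
1.27 0.9 0.2 [ 0.036  0.848  0.67   0.     1.624 -0.079]
1.27 0.9 0.4 None
1.27 0.9 0.6 None
```

Run:
```python
from h import *
from scipy.spatial.transform import Rotation as Ro
from scipy.optimize import least_squares
np.set_printoptions(suppress=True,precision=4,linewidth=150)
q0=current_orientation(); E=[]
for r in (.4,.5,.6,.75,.9):
  for z in (.02,.2,.4,.6):
    for ta in (-.4,0,.4):
      a=-1.157
      ax=np.array([-np.sin(-1.29),np.cos(-1.29),0])
      s=inverse_kinematics([r*np.cos(a),r*np.sin(a),z],(Ro.from_rotvec(ta*ax)*Ro.from_quat(q0)).as_quat())
      if s is not None and abs(s[3])<.05: E.append((r,z,*s))
E=np.array(E); print(len(E))
def res(p):
    a0,h,L1,e,L2,T,d=p; j2,j3,j5=E[:,3],E[:,4],E[:,6]
    f=j2+j3; g=f+j5
    x=a0+L1*np.sin(j2)+L2*np.sin(f)+e*np.cos(f)+T*np.sin(g)
    z=h+L1*np.cos(j2)+L2*np.cos(f)-e*np.sin(f)+T*np.cos(g)
    return np.r_[x-np.sqrt(E[:,0]**2-d*d),z-E[:,1]]
s=least_squares(res,[.0,.3,.4,.0,.4,.25,.07]); print(s.x,abs(s.fun).max())
p=s.x
for r,z in ((.43,.05),(.6,.2),(.6,.4),(.6,.6),(.5,.6)):
    k=[x for x in E if x[0]==min((.4,.5,.6),key=lambda a:abs(a-r)) ]
for x in E:
    if abs(x[3]+x[4]+x[6]-np.pi)<.01:
        el=(p[0]+p[2]*np.sin(x[3]),p[1]+p[2]*np.cos(x[3])); f=x[3]+x[4]
        w=(el[0]+p[4]*np.sin(f)+p[3]*np.cos(f),el[1]+p[4]*np.cos(f)-p[3]*np.sin(f)); print(x[:2],np.array(el),np.array(w))
```

```text
48
[-0.0003  0.2668  0.6107  0.1122  0.4337  0.3813  0.0715] 0.001612537876212683
[0.4  0.02] [0.2479 0.8248] [0.3937 0.4013]
[0.4 0.2] [0.0556 0.8749] [0.3938 0.5813]
[0.4 0.4] [-0.0439  0.8759] [0.3939 0.7813]
[0.4 0.6] [-0.0415  0.8761] [0.3939 0.9813]
[0.5  0.02] [0.2943 0.8018] [0.4949 0.4013]
[0.5 0.2] [0.1444 0.8601] [0.495  0.5813]
[0.5 0.4] [0.057  0.8748] [0.495  0.7813]
[0.5 0.6] [0.06   0.8745] [0.495  0.9813]
[0.6  0.02] [0.3435 0.7715] [0.5956 0.4013]
[0.6 0.2] [0.2259 0.8341] [0.5957 0.5813]
[0.6 0.4] [0.1544 0.8576] [0.5958 0.7813]
[0.6 0.6] [0.1662 0.8544] [0.5957 0.9813]
[0.75 0.02] [0.4209 0.7091] [0.7464 0.4014]
[0.75 0.2 ] [0.3415 0.7729] [0.7464 0.5813]
[0.75 0.4 ] [0.2989 0.7992] [0.7465 0.7813]
[0.9  0.02] [0.5024 0.6136] [0.8969 0.4014]
[0.9 0.2] [0.4579 0.6706] [0.8969 0.5814]
```

The elbow sits at z≈0.8, so the arm can reach over. I'll raise it on its own side first and look at the enclosure from above.

Run:
```python
from h import *
np.set_printoptions(suppress=True,precision=3,linewidth=150)
p=current_position(); servo_line([p[0],p[1],0.58],rate=.3)
j=current_joint_pos(); print(j)
j[4]-=0.95; 
goto_joints(j); print(current_position())
c=capture("wrist"); cv2.imwrite("pics/w1.png",c["image"]); W=cloud(c)
print(-c["R"].T@c["t"],c["R"][2],c["intrinsics"][0])
for y,n in ((slice(-.36,.25),0),):
    m=(abs(W[...,0]-.355)<.02)&(W[...,2]>.1)
    if m.any(): print("front wall max z",W[m][:,2].max(),W[m][:,1].min(),W[m][:,1].max())
m=(abs(W[...,1]+.39)<.02)&(W[...,2]>.1)
if m.any(): print("right wall max z",np.percentile(W[m][:,2],[50,99,100]),W[m][:,0].min(),W[m][:,0].max())
print(current_clock())
```

```text
[-1.27   0.266  0.817 -0.     2.061 -0.115]
[ 0.334 -0.845  0.736]
[ 0.362 -0.693  0.824] [-0.009 -0.84  -0.542] [406.948   0.    315.064]
front wall max z 0.9887413023785223 -3.326748806354186 -0.7514977401348365
3.7917
```

View pics/w1.png

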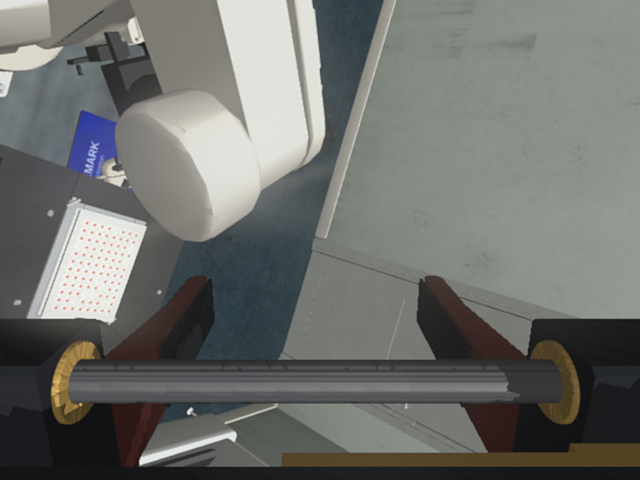

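That view looked outward. I'll retract high above everything, then pan toward the bench.

Run:
```python
from h import *
np.set_printoptions(suppress=True,precision=3,linewidth=150)
goto_joints([-1.27,-.5,1.2,0,1.4,-.115]); print(current_position())
goto_joints([-0.3,-.5,1.2,0,1.4,-.115]); print(current_position())
c=capture("wrist"); cv2.imwrite("pics/w2.png",c["image"]); W=cloud(c)
print(-c["R"].T@c["t"],c["R"][2])
for nm,a,v in (("front",0,.355),("right",1,-.39),("left",1,.3),("back",0,.84)):
    m=(abs(W[...,a]-v)<.025)&(W[...,2]>.1)&(W[...,0]<1)&(W[...,0]>.3)&(abs(W[...,1])<.45)
    if m.sum()>20: print(nm,m.sum(),W[m].min(0),W[m].max(0))
print(current_clock())
```

```text
[ 0.185 -0.364  0.869]
[ 0.404 -0.053  0.869]
[0.288 0.058 0.944] [ 0.734 -0.498 -0.463]
front 269561 [ 0.33  -0.19   0.649] [0.36  0.062 0.967]
7.1
```

View pics/w2.png

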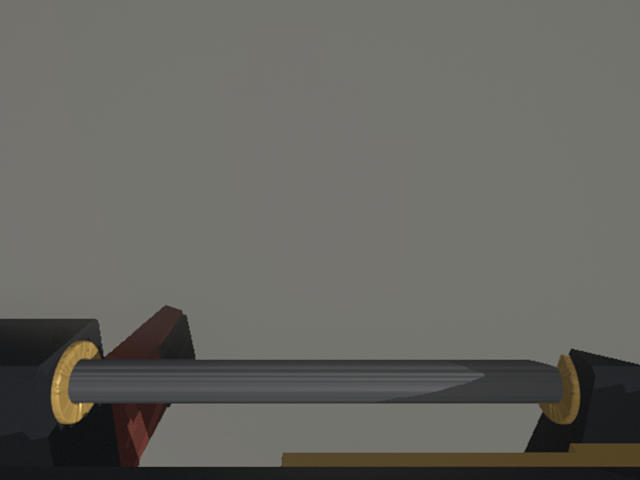

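The right finger vanishes into the panel, since the TCP is at x=0.404 and the panel is at 0.35. So either the panel isn't solid or I'm touching it. I'll check the force.

Run:
```python
from h import *
np.set_printoptions(suppress=True,precision=3,linewidth=150)
print(current_force(),current_torque(),current_joint_torque(),current_joint_pos(),current_qvel())
c=capture("scene"); cv2.imwrite("pics/s1.png",c["image"])
c=capture("top"); W=cloud(c); 
for q in ("dish","carousel_handle"): print(spot_in("top",q))
```

```text
[0.335 0.549 0.117] [0.102 0.351 0.009] [  0.393   1.943 -31.272   0.064  -5.224   0.061] [-0.302 -0.499  1.2   -0.     1.4   -0.115] [-0.008 -0.001  0.001  0.002 -0.001  0.002]Traceback (most recent call last):
  File "<stdin>", line 6, in <module>
ValueError: it knows: cap_center, carousel, carousel_handle, dish_1_center, dish_2_center, dish_3_center, loaded_1_center, loaded_2_center, loaded_3_center, loaded_4_center, loading_point, plunger, plunger_knob,
```

View pics/s1.png

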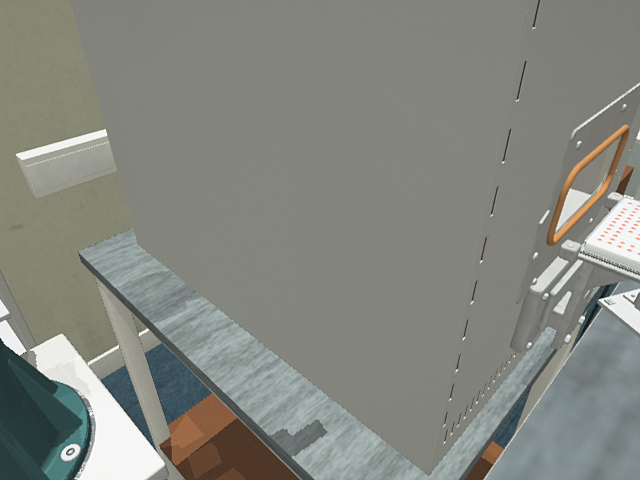

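The forces are essentially zero with a finger through the panel, so the panel isn't blocking the arm. I'll probe gently further in with contact detection.

```bash
cat >> h.py <<'E'
from scipy.spatial.transform import Rotation as Ro
# tool down, closing line (tool y) at world angle psi
def down(psi): # x axis of tool = psi-? ; y_tool=(cos psi,sin psi,0), z=-Z, x=y×z
    y=np.array([np.cos(psi),np.sin(psi),0]); z=np.array([0,0,-1.]); x=np.cross(y,z)
    return Ro.from_matrix(np.stack([x,y,z],1)).as_quat()
E
python3 - <<'E'
from h import *
np.set_printoptions(suppress=True,precision=3,linewidth=150)
print(servo_line([.5,-.03,.75],rate=.1,contact_N=6), current_position(),current_force(),current_torque(),current_joint_torque())
for psi in np.deg2rad([-90,90,-70,110,-110,70]): print(np.rad2deg(psi),inverse_kinematics([.5,.0,.4],down(psi)))
print(current_clock())
E
```

```text
False [ 0.5   -0.03   0.751] [-0.254  0.047  0.337] [0.118 0.271 0.025] [  0.033  -7.336 -35.611  -1.237  -5.016   0.062]
-90.0 [-0.138  0.094  1.434 -0.     1.614  1.433]
90.0 [-0.138  0.094  1.434 -0.     1.614 -1.709]
-70.0 [-0.138  0.094  1.434 -0.     1.614  1.083]
110.0 [-0.138  0.094  1.434 -0.     1.614 -2.058]
-110.0 [-0.138  0.094  1.434 -0.     1.614  1.782]
70.0 [-0.138  0.094  1.434 -0.     1.614 -1.36 ]
8.9
```

Run:
```python
from h import *
np.set_printoptions(suppress=True,precision=3,linewidth=150)
move_ptp([.46,-.02,.45],down(np.pi/2)); servo_line([.46,-.02,.30],contact_N=8)
print(current_position(),current_force())
c=capture("wrist"); cv2.imwrite("pics/w3.png",c["image"])
for q,z in [("carousel_handle",.092),("plunger_knob",.09),("reference_plate",.032),("loaded_1_center",.038),("dish_1_center",.014),("carousel",.02)]:
    for r in spot_in("wrist",q): print(q,round(r["conf"],2),np.round(r["xy"]),px2w(c,*r["xy"],z).round(3))
W=cloud(c)
m=(W[...,2]>.064)&(W[...,2]<.1)&(W[...,0]>.4)&(abs(W[...,1]+.1)<.25); n,l,s,ce=cv2.connectedComponentsWithStats(m.astype(np.uint8))
for i in range(1,n):
    if s[i,4]>60: print(s[i],np.median(W[l==i],0))
print(current_clock())
```

```text
[ 0.461 -0.02   0.301] [-0.246  0.834  0.619]
carousel_handle 0.88 [192. 217.] [ 0.469 -0.133  0.092]
plunger_knob 0.6 [304. 264.] [ 0.516 -0.029  0.09 ]
reference_plate 0.65 [191. 215.] [ 0.48  -0.152  0.032]
reference_plate 0.61 [484. 245.] [0.514 0.167 0.032]
reference_plate 0.31 [488. 166.] [0.427 0.162 0.032]
loaded_1_center 0.77 [111. 238.] [ 0.504 -0.239  0.038]
loaded_1_center 0.48 [485. 247.] [0.514 0.166 0.038]
loaded_1_center 0.27 [195. 214.] [ 0.478 -0.146  0.038]
dish_1_center 0.59 [489. 167.] [0.431 0.171 0.014]
carousel 0.9 [200. 215.] [ 0.482 -0.146  0.02 ]
[281 252  46  28 761] [ 0.519 -0.03   0.088]
[165 279  21  27 246] [ 0.542 -0.16   0.09 ]
12.0917
```

View pics/w3.png

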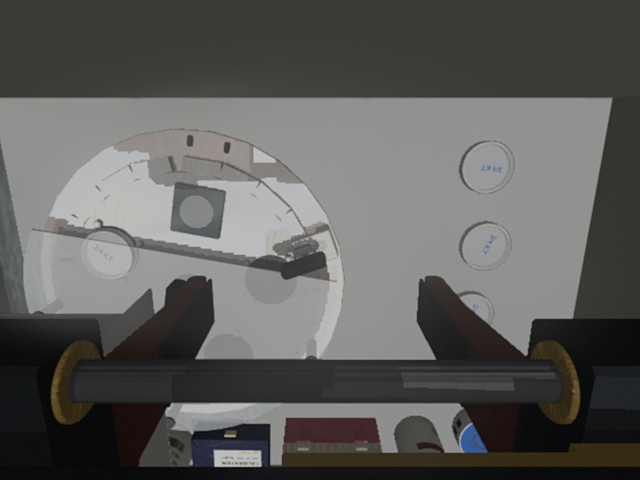

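The wrist view (image up = −x) shows the plate at (197,210), the knob at (303,265), the near end of the handle bar at (178,290), the loaded dish at (108,250), and three dishes at (487,166), (485,245) and (475,305). The panel is no obstacle, but the hood is close to the handle and the knob, so I'll measure it and the other features more exactly.

Run:
```python
from h import *
np.set_printoptions(suppress=True,precision=4,linewidth=150)
c=capture("wrist"); W=cloud(c)
m=(W[...,2]>.08)&(W[...,2]<.1)&(abs(W[...,0]-.519)<.04)&(abs(W[...,1]+.03)<.04)
r=cv2.minAreaRect((W[m][:,:2]*1000).astype(np.float32)); print("knob wrist",r, np.median(W[m][:,2]))
# plate by dark threshold in wrist
def plate(c,W):
    g=cv2.cvtColor(c["image"],cv2.COLOR_BGR2GRAY); uv=w2px(c,[.478,-.151,.032]).astype(int)
    m=(g<110).astype(np.uint8); m=cv2.morphologyEx(m,cv2.MORPH_CLOSE,np.ones((5,5)))
    roi=np.zeros_like(m); cv2.circle(roi,tuple(int(a) for a in uv),45,1,-1); m&=roi
    n,l,s,ce=cv2.connectedComponentsWithStats(m); i=1+np.argmax(s[1:,4]); 
    ct=cv2.findContours((l==i).astype(np.uint8),0,1)[0][0][:,0]
    w=np.array([px2w(c,*p,.032)[:2] for p in ct])*1000
    return cv2.minAreaRect(w.astype(np.float32))
print("plate wrist",plate(c,W))
t=capture("top"); V=cloud(t); print("plate top",plate(t,V))
m=(V[...,2]>.08)&(V[...,2]<.1)&(abs(V[...,0]-.519)<.04)&(abs(V[...,1]+.03)<.04)
print("knob top",cv2.minAreaRect((V[m][:,:2]*1000).astype(np.float32)))
m=(V[...,2]>.23)&(V[...,2]<.34)&(V[...,0]>.52)&(V[...,0]<.7)&(V[...,1]>-.15)&(V[...,1]<-.12)
print("hood left",np.percentile(V[m][:,1],[5,50,95]),m.sum())
a=V[150:250,376:392].reshape(-1,3); a=a[(a[:,2]>.15)]; print("hood zmin",np.percentile(a[:,2],[1,5,10]))
m=(V[...,2]>.24)&(V[...,2]<.33)&(V[...,0]>.49)&(V[...,0]<.53)&(V[...,1]<-.16)&(V[...,1]>-.36); print("hood front",np.percentile(V[m][:,0],[5,50,95]),m.sum())
# base disc circle fit in top
g=t["image"]
m=((V[...,2]>.004)&(V[...,2]<.02)&(g.min(-1)>200)).astype(np.uint8)
ys,xs=np.where(m&(np.hypot(V[...,0]-.57,V[...,1]+.168)<.2)); P=np.array([px2w(t,u,v,.01)[:2] for u,v in zip(xs,ys)])
h=cv2.convexHull((P*1000).astype(np.float32)); print("disc",cv2.minEnclosingCircle(h))
```

```text
knob wrist ((521.3034057617188, -30.03307342529297), (12.344175338745117, 45.971343994140625), 20.21488380432129) 0.08872271057245477
plate wrist ((474.49053955078125, -145.28543090820312), (53.79350662231445, 54.02840805053711), 79.45819091796875)
plate top ((413.4540100097656, -133.68045043945312), (119.40742492675781, 31.99322509765625), 77.10423278808594)
knob top ((0.0, 0.0), (0.0, 0.0), 0.0)
hood left [-0.1356 -0.1352 -0.1348] 1291
hood zmin [0.1975 0.2075 0.2189]
hood front [0.508  0.5082 0.5084] 538
disc ((725.7406005859375, -91.13155364990234), 82.22087860107422)
```

The measurements fit: plate 54×54 mm, knob 46×12 mm, hood left face at y=−0.135. The rotor axis comes out at (0.568, −0.163). Next is the plunger.

```bash
cat >> h.py <<'E'
KN=np.array([.5213,-.0300]); PSI=np.deg2rad(20.2); AX=np.array([.5679,-.1627]); RAD=np.deg2rad(169.5)
E
python3 - <<'E'
from h import *
np.set_printoptions(suppress=True,precision=4,linewidth=150)
move_ptp([*KN,.2],down(PSI)); print(current_joint_pos())
move_gripper(.05)
print(servo_line([*KN,.058],contact_N=8,rate=.1)); print(current_position())
move_gripper(.0); print("gap",current_finger_gap(),current_grip_force(),current_force())
p=current_position()
servo_line([*KN,p[2]+.0138],rate=.03); print("f up",current_force(),current_finger_gap())
j=current_joint_pos()
for k in (1,2,3):
    q=j.copy(); q[5]-=k*np.pi/6; goto_joints(q)
print("tw",current_force(),current_torque(),current_position(),current_finger_gap())
servo_line([*KN,p[2]+.0105],rate=.03); print("low",current_force())
move_gripper(.05); servo_line([*KN,.2],rate=.15); print(current_clock())
# look
move_ptp([.46,-.02,.30],down(np.pi/2))
c=capture("wrist"); W=cloud(c)
m=(W[...,2]>.085)&(W[...,2]<.12)&(abs(W[...,0]-.519)<.04)&(abs(W[...,1]+.03)<.04)
print(cv2.minAreaRect((W[m][:,:2]*1000).astype(np.float32)), np.median(W[m][:,2]))
E
```

```text
[-0.1898  0.2702  1.7052 -0.      1.1659 -0.5437]
False
[ 0.5218 -0.0301  0.0585]
gap 0.011690989197497037 29.991905093193054 [-3.311  -2.4623  4.9601]
f up [-2.4319 -4.8516 -8.8592] 0.011539360262616434
tw [ -2.8352 -11.1808  -9.4749] [-1.9279  0.372  -0.2685] [ 0.5193 -0.0317  0.0711] 0.012270238869851699
low [-9.6421 -9.3373 10.71  ]
20.6583
((521.6726684570312, -29.941835403442383), (46.02167510986328, 12.267300605773926), 18.36063003540039) 0.10138761919834083
```

The plunger is held out: the knob has turned about 90° and is about 12 mm higher. Only pocket 1 is loaded, at about 72° CCW from the plate. Next I'll write the handle push, with closed fingers, the tool leaning 45° toward +y to clear the hood, and rotation always CCW.

```bash
cat >> h.py <<'E'
TH=np.deg2rad(45); s_,c_=np.sin(TH),np.cos(TH)
RT=np.array([[0,1,0],[c_,0,-s_],[-s_,0,-c_]]) # columns: tool x=(0,c,-s), y=(1,0,0), z=(0,-s,-c)
QT=Ro.from_matrix(RT).as_quat(); TZ=.066; HZ=RT[:,2]
g=np.stack(np.meshgrid([-.01,0,.01],[-.0135,0,.0135],np.linspace(-.05,0,26)),-1).reshape(-1,3)@RT.T
g=g[(g[:,2]+TZ>.064)&(g[:,2]+TZ<.092)][:,:2]  # finger points at bar height, rel. TCP
def peg(phi,gap=0.,rho=.021):
    """TCP position with the peg touching the CW face of the bar end at angle phi"""
    e=np.array([np.cos(phi),np.sin(phi)]); n=np.array([-e[1],e[0]])
    d=g@n; k=d>d.max()-.0015
    a=rho-(g[k]@e).mean()
    a=min(a,.034)
    return np.r_[AX+e*a-n*(.007+d.max()+gap),TZ]
def push(th0,th1,over=0.):
    """turn rotor CCW from th0 to th1 (rad; 0=plate at front)"""
    th=th0
    while th<th1-1e-3:
        phi=(RAD+th-np.pi/3)%np.pi+np.pi/3
        d=min(th1-th,np.deg2rad(243)-phi)
        if d<np.deg2rad(12) and th1-th>d: phi-=np.pi; d=th1-th
        P=peg(phi,.012)
        move_ptp(P-HZ*.13,QT); move_gripper(0)
        f=[servo_line(P,QT,rate=.2,contact_N=15)]
        N=int(np.ceil(d/np.deg2rad(9)))
        for i in range(N+1): f.append(servo_line(peg(phi+(d+(over if th+d>=th1-1e-3 else 0))*i/N),QT,rate=.08,contact_N=20))
        print("push",np.rad2deg([phi,d]).round(1),f,current_force().round(1))
        servo_line(peg(phi+d,.015),QT,rate=.1)
        servo_line(peg(phi+d,.015)-HZ*.13,QT,rate=.25)
        th+=d
E
python3 - <<'E'
from h import *
np.set_printoptions(suppress=True,precision=3,linewidth=150)
for ph in (70,120,170,200,240):
    P=peg(np.deg2rad(ph),.0); print(ph,P,inverse_kinematics(P,QT),inverse_kinematics(P-HZ*.13,QT))
Q2=Ro.from_matrix(RT@np.diag([-1,-1,1])).as_quat(); print(inverse_kinematics(peg(3,.0),Q2))
E
```

```text
70 [ 0.596 -0.183  0.066] None [ 0.18   0.584  1.626 -0.825  1.245  0.585]
120 [ 0.578 -0.135  0.066] [ 0.113  0.692  1.736 -0.931  1.067  0.734] [ 0.263  0.583  1.629 -0.79   1.291  0.635]
170 [ 0.562 -0.145  0.066] [ 0.098  0.679  1.777 -0.952  1.044  0.753] [ 0.253  0.563  1.672 -0.799  1.27   0.647]
200 [ 0.532 -0.156  0.066] None [ 0.247  0.529  1.746 -0.812  1.238  0.674]
240 [ 0.537 -0.171  0.066] None [ 0.219  0.529  1.747 -0.825  1.222  0.659]
[ 0.097  0.678  1.778 -0.952  1.043 -2.388]
```

Run:
```python
from h import *
np.set_printoptions(suppress=True,precision=3,linewidth=150)
import h
B=np.stack(np.meshgrid(np.linspace(-.0375,.0375,7),np.linspace(-.089,.089,15),np.linspace(-.30,-.08,30)),-1).reshape(-1,3)
for th in (35,40,45):
  for be in (90,100,110,120,130):
    t,b=np.deg2rad([th,be]); l=np.array([np.cos(b),np.sin(b),0]) # lean dir
    z=-l*np.sin(t)-np.array([0,0,np.cos(t)]); y=np.cross(l,[0,0,1.]); x=np.cross(y,z); R=np.stack([x,y,z],1)
    h.RT=R; G=np.stack(np.meshgrid([-.01,0,.01],[-.0135,0,.0135],np.linspace(-.05,0,26)),-1).reshape(-1,3)@R.T
    h.g=G[(G[:,2]+h.TZ>.064)&(G[:,2]+h.TZ<.092)][:,:2]
    ok=[];cl=[]
    for ph in range(60,246,15):
        P=h.peg(np.deg2rad(ph)); s=inverse_kinematics(P,Ro.from_matrix(R).as_quat()); ok.append(int(s is not None))
        w=B@R.T+P; dx=np.maximum(.508-w[:,0],0); dy=np.maximum(w[:,1]+.1352,0); dz=np.maximum(.198-w[:,2],0)
        cl.append(int(1000*np.sqrt(dx**2+dy**2+dz**2).min()))
    print(th,be,y.round(2),ok,cl)
```

```text
35 90 [ 1. -0.  0.] [1, 1, 1, 1, 1, 1, 1, 1, 1, 1, 1, 1, 1] [3, 9, 24, 38, 39, 38, 35, 32, 28, 23, 19, 14, 10]
35 100 [ 0.98  0.17 -0.  ] [1, 1, 1, 1, 1, 1, 1, 1, 1, 1, 1, 1, 1] [0, 1, 2, 24, 31, 31, 30, 26, 22, 19, 14, 10, 5]
35 110 [ 0.94  0.34 -0.  ] [0, 0, 0, 0, 0, 0, 0, 0, 0, 0, 0, 0, 0] [0, 0, 0, 2, 21, 24, 23, 21, 19, 14, 10, 5, 1]
35 120 [ 0.87  0.5  -0.  ] [0, 0, 0, 0, 0, 0, 0, 0, 0, 0, 0, 0, 0] [0, 0, 0, 0, 5, 17, 18, 17, 14, 12, 8, 2, 1]
35 130 [ 0.77  0.64 -0.  ] [0, 0, 0, 0, 0, 0, 0, 0, 0, 0, 0, 0, 0] [0, 0, 0, 0, 0, 7, 13, 13, 12, 9, 5, 2, 1]
40 90 [ 1. -0.  0.] [1, 1, 1, 1, 1, 1, 1, 1, 1, 1, 1, 1, 1] [11, 15, 32, 47, 48, 47, 44, 41, 37, 33, 28, 24, 20]
40 100 [ 0.98  0.17 -0.  ] [0, 0, 0, 0, 0, 0, 0, 0, 0, 0, 0, 0, 0] [2, 6, 10, 34, 40, 40, 39, 36, 32, 28, 24, 20, 16]
40 110 [ 0.94  0.34 -0.  ] [0, 0, 0, 0, 0, 0, 0, 0, 0, 0, 0, 0, 0] [0, 0, 1, 9, 31, 34, 33, 31, 28, 24, 20, 15, 11]
40 120 [ 0.87  0.5  -0.  ] [0, 0, 0, 0, 0, 0, 0, 0, 0, 0, 0, 0, 0] [0, 0, 0, 0, 13, 27, 28, 27, 24, 22, 17, 13, 8]
40 130 [ 0.77  0.64 -0.  ] [0, 0, 0, 0, 0, 0, 0, 0, 0, 0, 0, 0, 0] [0, 0, 0, 0, 0, 17, 23, 23, 22, 19, 16, 12, 8]
45 90 [ 1. -0.  0.] [0, 0, 1, 1, 1, 1, 1, 1, 0, 0, 0, 0, 0] [19, 23, 40, 55, 56, 55, 52, 50, 46, 42, 38, 34, 30]
45 100 [ 0.98  0.17 -0.  ] [0, 0, 0, 0, 0, 0, 0, 0, 0, 0, 0, 0, 0] [10, 14, 18, 42, 48, 49, 47, 45, 41, 38, 34, 30, 26]
45 110 [ 0.94  0.34 -0.  ] [0, 0, 0, 0, 0, 0, 0, 0, 0, 0, 0, 0, 0] [2, 6, 8, 17, 40, 43, 42, 40, 38, 34, 30, 26, 22]
45 120 [ 0.87  0.5  -0.  ] [0, 0, 0, 0, 0, 0, 0, 0, 0, 0, 0, 0, 0] [0, 0, 3, 6, 22, 36, 37, 36, 34, 31, 28, 23, 20]
45 130 [ 0.77  0.64 -0.  ] [0, 0, 0, 0, 0, 0, 0, 0, 0, 0, 0, 0, 0] [0, 0, 0, 1, 3, 27, 33, 33, 32, 29, 26, 22, 19]
```

A 40° lean toward +y is feasible everywhere, with at least 11 mm of clearance. First push: 72° CCW, which brings pocket 4 to the front.

```bash
sed -i 's/TH=np.deg2rad(45)/TH=np.deg2rad(40)/' h.py
python3 - <<'E'
from h import *
np.set_printoptions(suppress=True,precision=3,linewidth=150)
push(0,np.deg2rad(72)); print(current_clock(),current_position())
move_ptp([.44,.02,.30],down(np.pi/2))
c=capture("wrist"); im=c["image"]; cv2.imwrite("pics/w4.png",im)
for q,z in [("reference_plate",.032),("loaded_1_center",.038),("pocket_1",.024),("dish_1_center",.014)]:
    for r in spot_in("wrist",q): print(q,round(r["conf"],2),np.round(r["xy"]),px2w(c,*r["xy"],z).round(3))
E
```

```text
push [169.5  72. ] [False, False, False, False, False, False, False, False, False, False] [-0.1 -0.6 -0. ]
28.3583 [ 0.524 -0.081  0.165]
reference_plate 0.83 [150. 241.] [ 0.486 -0.159  0.032]
pocket_1 0.91 [152. 238.] [ 0.486 -0.16   0.024]
dish_1_center 0.77 [433. 219.] [0.466 0.154 0.014]
```

View pics/w4.png

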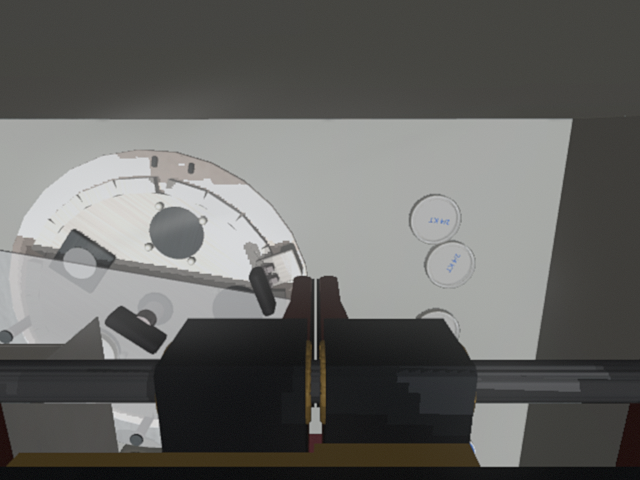

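The picture shows an empty pocket at the loading point: dark floor at (177,232) and pegs at (160,207), (203,220), (192,260), (149,246). One dish was knocked and now lies at (435,218), close to the dish at (449,264). The third is at (438,325). Next is pick and place with a 15° lean to clear the hood, measuring each circle in a rectified close-up.

```bash
cat >> h.py <<'E'
PL=np.deg2rad(79.5); LEAN=np.deg2rad(15)
RP=Ro.from_quat(down(PL)).as_matrix()  # tool x ~ -x world; lean back toward tool x
RP=Ro.from_rotvec(-LEAN*RP[:,1]).as_matrix()@RP
if RP[0,2]<0: RP=Ro.from_rotvec(2*LEAN*RP[:,1]).as_matrix()@RP
QP=Ro.from_matrix(RP).as_quat()
LP=np.array([.4745,-.1453])
def rect(c,xy,z,half=.05,s=.0005):
    w=np.array([[-1,-1],[1,-1],[1,1],[-1,1]])*half+xy
    src=np.float32([w2px(c,[*a,z]) for a in w]); n=int(2*half/s)
    dst=np.float32([[0,0],[n,0],[n,n],[0,n]])  # col=x, row=y
    return cv2.warpPerspective(c["image"],cv2.getPerspectiveTransform(src,dst),(n,n)), (lambda q: np.array(q)*s-half+xy)
def circle(c,xy,z,r,tol=.002,name=None):
    im,f=rect(c,xy,z); g_=cv2.medianBlur(cv2.cvtColor(im,cv2.COLOR_BGR2GRAY),3)
    if name: cv2.imwrite(name,cv2.resize(im,(400,400)))
    H=cv2.HoughCircles(g_,cv2.HOUGH_GRADIENT,1,20,param1=60,param2=14,minRadius=int((r-tol)/.0005),maxRadius=int((r+tol)/.0005))
    return [] if H is None else [(f(h[:2]),h[2]*.5) for h in H[0][:3]]
def pocket(c,xy,name=None):
    im,f=rect(c,xy,.024); g_=cv2.cvtColor(im,cv2.COLOR_BGR2GRAY)
    if name: cv2.imwrite(name,cv2.resize(im,(400,400)))
    m=(cv2.GaussianBlur(g_,(5,5),0)<120).astype(np.uint8); n,l,s,ce=cv2.connectedComponentsWithStats(m)
    i=1+np.argmax(s[1:,4]); ct=max(cv2.findContours((l==i).astype(np.uint8),0,1)[0],key=len)
    (x,y),(a,b),_=cv2.fitEllipse(cv2.convexHull(ct)); return f((x,y)),a*.5,b*.5
E
python3 - <<'E'
from h import *
np.set_printoptions(suppress=True,precision=4,linewidth=150)
print(RP[:,2],inverse_kinematics([.466,.154,.005],QP),inverse_kinematics([*LP,.03],QP),inverse_kinematics([.60,.16,.005],QP))
move_gripper(.085)
move_ptp([LP[0]-.02,LP[1]+.03,.20],QP); servo_line([*LP,.144])
c=capture("wrist"); print("pocket",pocket(c,LP,"pics/p1.png"),current_position())
servo_line([LP[0]-.02,LP[1]+.05,.2],rate=.3)
move_ptp([.466,.16,.125],QP)
c=capture("wrist"); print(circle(c,np.array([.466,.156]),.014,.029,name="pics/d1.png"))
for r in spot_in("wrist","dish_1_center"): print(round(r["conf"],2),px2w(c,*r["xy"],.014))
a=cv2.imread("pics/p1.png"); b=cv2.imread("pics/d1.png"); cv2.imwrite("pics/pd1.png",np.hstack([a,b])); print(current_clock())
E
```

```text
[ 0.2545 -0.0472 -0.9659] [ 0.2661  0.4879  2.1414 -0.3943  0.297  -0.7562] [-0.4992  0.424   2.1443  0.2482  0.3334 -2.1117] [ 0.2106  0.5812  1.8603 -0.2223  0.4674 -0.99  ]
pocket (array([ 0.4406, -0.1467]), 94.33869934082031, 144.32577514648438) [ 0.4751 -0.1448  0.1448]
[(array([0.4663, 0.1568]), np.float32(27.4)), (array([0.5148, 0.1783]), np.float32(27.25))]
0.93 [0.4629 0.1556 0.014 ]
34.7917
```

View pics/pd1.png

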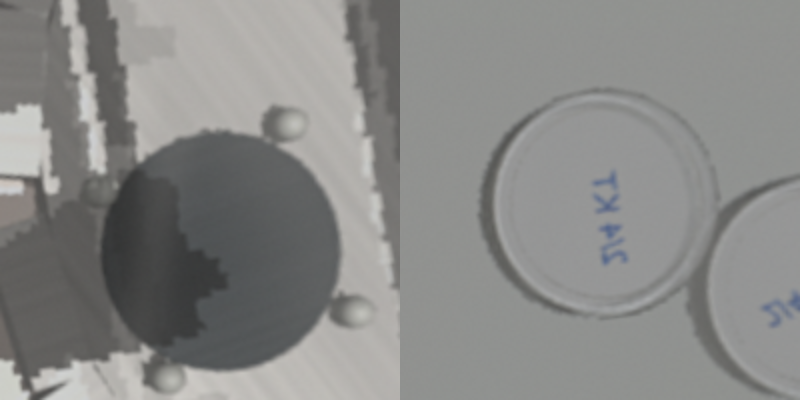

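The rectified crops show the dish centred at (0.467, 0.1567). The pocket floor circle is centred at (0.480, −0.133), 93 mm from the axis as expected, but the rotor is 8° short, so the fingers are thinner than I assumed. The pocket is still in the open area, so I'll load it there.

```bash
sed -i 's/\[-.0135,0,.0135\]/[-.0105,0,.0105]/' h.py
cat >> h.py <<'E'
def pick(xy):
    move_gripper(.085)
    servo_line([*xy,.06],QP,rate=.25); f=servo_line([*xy,.005],QP,rate=.08,contact_N=10)
    move_gripper(0.); g0=current_finger_gap(); servo_line([*xy,.13],QP,rate=.2)
    print("pick",f,g0,current_finger_gap(),current_grip_force()); return current_finger_gap()>.05
def place(xy):
    move_ptp([xy[0]-.015,xy[1]+.05,.14],QP); servo_line([*xy,.075],QP,rate=.2)
    print("before",current_finger_gap()); f=servo_line([*xy,.030],QP,rate=.05,contact_N=8)
    print("down",f,current_position(),current_finger_gap())
    return f
def release(xy):
    move_gripper(.068); servo_line([*xy,.10],QP,rate=.12); move_gripper(.085); servo_line([xy[0]-.02,xy[1]+.05,.15],QP,rate=.3)
def see_pocket(xy,name):
    move_gripper(.085) if current_finger_gap()<.07 else 0
    move_ptp([xy[0]-.02,xy[1]+.04,.18],QP); servo_line([*xy,.144],QP)
    c=capture("wrist"); r=circle(c,np.array(xy),.024,.0298,.0015,name); print("pocket",r); return c,r
E
python3 - <<'E'
from h import *
np.set_printoptions(suppress=True,precision=4,linewidth=150)
xy=np.array([.4668,.1567]); pk=np.array([.4798,-.1328])
if pick(xy):
    f=place(pk)
    if f is False or current_position()[2]<.034: release(pk)
servo_line([*LP+[-.005,.015],.144],QP); c=capture("wrist"); print(circle(c,pk,.038,.028,name="pics/pl1.png"),current_clock())
print(silhouettes("wrist","dish_1_center")[0]["conf"] if silhouettes("wrist","dish_1_center") else None)
E
```

```text
pick False 0.05679312616562166 0.057429890062507226 29.999832808971405
before 0.05725812827662434
down False [ 0.4799 -0.1329  0.0301] 0.05709434681434396
[(array([ 0.4756, -0.1305]), np.float32(28.05))] 42.7
0.64
```

View pics/pl1.png

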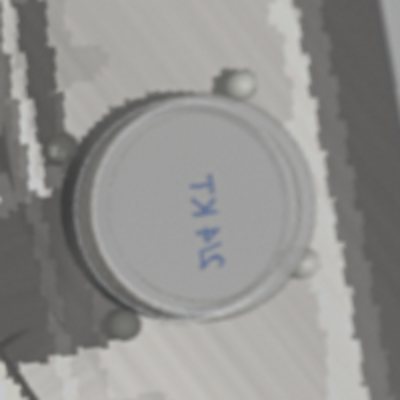

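Run:
```python
from h import *
np.set_printoptions(suppress=True,precision=4,linewidth=150)
c=capture("wrist"); W=cloud(c); m=np.hypot(W[...,0]-.4785,W[...,1]+.132)<.022
P=W[m]; P=P[(P[:,2]>.03)&(P[:,2]<.05)]; A=np.c_[P[:,:2]-P[:,:2].mean(0),np.ones(len(P))]; print("dish top plane",np.linalg.lstsq(A,P[:,2],rcond=None)[0],len(P))
servo_line([.44,-.06,.2],QP,rate=.3)
th=np.deg2rad(63.8); push(th,np.deg2rad(144)); print(current_clock())
move_ptp([.44,-.02,.25],QP); move_gripper(.085)
c,r=see_pocket(LP,"pics/p2.png")
```

```text
dish top plane [-0.0013  0.0016  0.0375] 3054
push [53.3 80.2] [False, False, False, False, False, False, False, False, False, False, False] [0.2 1.  0.5]
51.0917
pocket [(array([ 0.4788, -0.1365]), np.float32(30.15))]
```

View pics/p2.png

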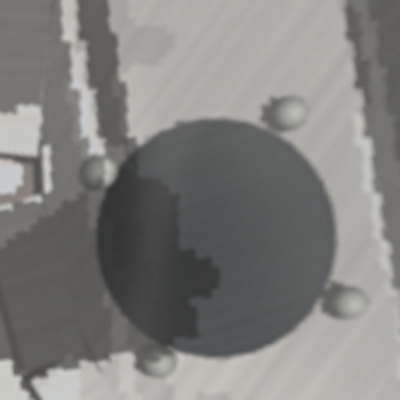

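Dish 1 lies flat, with its top at 37.5 mm. The next pocket is at (0.4788, −0.136) and empty. Loading the second dish.

```bash
cat >> h.py <<'E'
def load(guess,pk,name):
    servo_line([pk[0]-.02,pk[1]+.05,.18],QP,rate=.3)
    move_ptp([*guess,.125],QP); c=capture("wrist"); r=circle(c,np.array(guess),.014,.0277,.0015,name); print("dish",r)
    if not r: return
    r=min(r,key=lambda a:np.hypot(*(a[0]-guess))); xy=r[0]
    if not pick(xy): print("NO GRIP"); return
    f=place(pk)
    if current_finger_gap()<.05: print("LOST"); return
    if f and current_position()[2]>.034: print("JAM"); return
    release(pk)
    servo_line([*LP+[-.005,.015],.144],QP); c=capture("wrist"); W=cloud(c); m=np.hypot(W[...,0]-pk[0],W[...,1]-pk[1])<.022
    P=W[m]; P=P[(P[:,2]>.026)&(P[:,2]<.06)]; A=np.c_[P[:,:2]-P[:,:2].mean(0),np.ones(len(P))]
    print("top plane",np.linalg.lstsq(A,P[:,2],rcond=None)[0],len(P),circle(c,np.array(pk),.038,.028,name=name.replace("d","pl")))
E
python3 - <<'E'
from h import *
np.set_printoptions(suppress=True,precision=4,linewidth=150)
load([.515,.1783],np.array([.4788,-.1361]),"pics/d2.png"); print(current_clock())
E
```

```text
dish [(array([0.5213, 0.1786]), np.float32(27.55))]
pick False 0.057070504978050746 0.05723409813183395 30.000014305114746
before 0.05732835282561042
down True [ 0.4782 -0.1359  0.0292] 0.057194874664145176
top plane [ 0.0009 -0.0002  0.0374] 3082 [(array([ 0.473 , -0.1343]), np.float32(29.15))]
64.775
```

Run:
```python
from h import *
np.set_printoptions(suppress=True,precision=4,linewidth=150)
servo_line([.44,-.06,.2],QP,rate=.3)
push(np.deg2rad(138),np.deg2rad(216),over=np.deg2rad(5))
move_ptp([.44,-.02,.25],QP); move_gripper(.085)
c,r=see_pocket(LP,"pics/p3.png"); print(current_clock())
d=r[0][0]-AX; print(np.hypot(*d),np.rad2deg(np.arctan2(d[1],d[0])))
t=capture("top"); 
for r in spot_in("top","dish_1_center"): print(round(r["conf"],2),px2w(t,*r["xy"],.014))
```

```text
push [127.5  78. ] [False, False, False, False, False, False, False, False, False, False, False] [-0.8 -0.6  0. ]
pocket [(array([ 0.4773, -0.141 ]), np.float32(30.15))]
77.25
0.09319948881475262 166.56763147359294
```

Run:
```python
from h import *
np.set_printoptions(suppress=True,precision=4,linewidth=150)
load([.605,.167],np.array([.4775,-.1408]),"pics/d3.png"); print(current_clock())
```

```text
dish [(array([0.6063, 0.1688]), np.float32(28.15))]
pick False 0.057111811135721745 0.057033553235700224 29.999905228614807
before 0.057389528308767666
down True [ 0.4768 -0.1405  0.0292] 0.057272527588801754
top plane [0.0001 0.0021 0.0374] 3089 [(array([ 0.4733, -0.138 ]), np.float32(28.05))]
86.85
```

All three dishes are in. Now I'll turn the plate back to the front, aiming slightly short.

```bash
cat >> h.py <<'E'
def plate_angle(c,name=None):
    im,f=rect(c,LP,.032); g_=cv2.cvtColor(im,cv2.COLOR_BGR2GRAY)
    if name: cv2.imwrite(name,cv2.resize(im,(400,400)))
    m=(cv2.GaussianBlur(g_,(5,5),0)<100).astype(np.uint8); n,l,s,ce=cv2.connectedComponentsWithStats(m)
    out=[]
    for i in range(1,n):
        if s[i,4]>3000:
            ct=max(cv2.findContours((l==i).astype(np.uint8),0,1)[0],key=len)
            (x,y),(a,b),an=cv2.minAreaRect(cv2.convexHull(ct)); out.append((f((x,y)),a*.5,b*.5,an))
    return out
E
python3 - <<'E'
from h import *
np.set_printoptions(suppress=True,precision=4,linewidth=150)
servo_line([.44,-.06,.2],QP,rate=.3)
push(np.deg2rad(213),np.deg2rad(360),over=np.deg2rad(5))
move_ptp([.44,-.02,.30],down(np.pi/2)); move_gripper(.085)
c=capture("wrist"); print(plate_angle(c,"pics/pa.png"),current_clock()); cv2.imwrite("pics/w5.png",c["image"])
E
```

```text
push [202.5  40.5] [False, False, False, False, False, False, False] [-0.3 -0.7  0.1]
push [ 63.  106.5] [False, False, False, False, False, False, False, False, False, False, False, False, False, False] [ 0.3  0.2 -0.9]
[(array([ 0.4792, -0.1503]), 52.71666717529297, 41.72746276855469, 82.23483276367188)] 103.3167
```

View pics/w5.png

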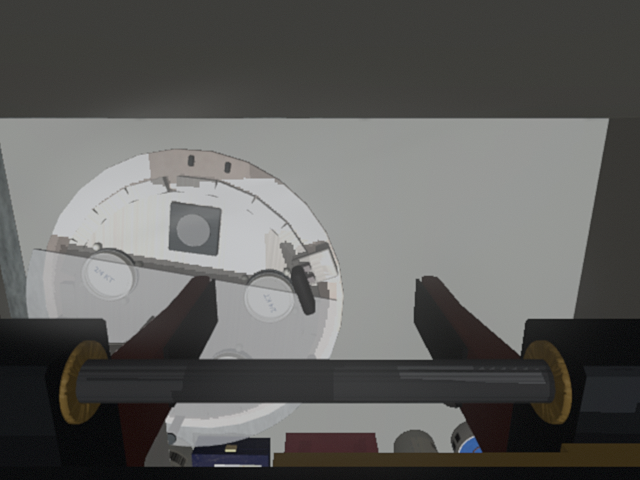

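The plate is almost at the front, with corners near (171,203), (220,207), (217,255), (169,250). I'll fit it with the wider threshold that worked before.

```bash
cat >> h.py <<'E'
def plate(c,xy=(.4745,-.1453)):
    g_=cv2.cvtColor(c["image"],cv2.COLOR_BGR2GRAY); uv=w2px(c,[*xy,.032]).astype(int)
    m=cv2.morphologyEx((g_<115).astype(np.uint8),cv2.MORPH_CLOSE,np.ones((5,5)))
    roi=np.zeros_like(m); cv2.circle(roi,tuple(int(a) for a in uv),42,1,-1); m&=roi
    n,l,s,ce=cv2.connectedComponentsWithStats(m); i=l[uv[1],uv[0]] or 1+np.argmax(s[1:,4])
    ct=max(cv2.findContours((l==i).astype(np.uint8),0,1)[0],key=len)[:,0]
    return cv2.minAreaRect(np.float32([px2w(c,*p,.032)[:2]*1000 for p in ct]))
E
python3 - <<'E'
from h import *
move_ptp([.461,-.02,.30],down(np.pi/2)); c=capture("wrist"); r=plate(c); print(r)
d=np.array(r[0])/1000-AX; print(np.hypot(*d),np.rad2deg(np.arctan2(d[1],d[0]))-169.5)
E
```

```text
((473.6273193359375, -149.83847045898438), (54.17686462402344, 54.822025299072266), 82.48145294189453)
0.0951459786944394 2.731156133727552
```

The plate has overshot by about 3° CCW. I'll nudge it back with a CW push on the other bar end.

```bash
cat >> h.py <<'E'
def pegcw(phi,gap=0.,rho=.021):
    e=np.array([np.cos(phi),np.sin(phi)]); n=np.array([e[1],-e[0]])
    d=g@n; k=d>d.max()-.0015
    return np.r_[AX+e*(rho-(g[k]@e).mean())-n*(.007+d.max()+gap),TZ]
E
python3 - <<'E'
from h import *
move_gripper(0)
a=lambda t:RAD-np.pi+np.deg2rad(t)
P=pegcw(a(3),.012); move_ptp(P-HZ*.13,QT); f=[servo_line(P,QT,rate=.2,contact_N=15)]
for t in (6,3,0,-2): f.append(servo_line(pegcw(a(t)),QT,rate=.05,contact_N=20))
print(f); servo_line(pegcw(a(0),.015),QT,rate=.1); servo_line(P-HZ*.13,QT,rate=.25)
move_ptp([.461,-.02,.30],down(np.pi/2)); move_gripper(.085); c=capture("wrist"); r=plate(c); print(r)
d=np.array(r[0])/1000-AX; print(np.hypot(*d),np.rad2deg(np.arctan2(d[1],d[0]))-169.5,current_clock())
W=cloud(c); m=(W[...,2]>.085)&(W[...,2]<.12)&(abs(W[...,0]-.519)<.04)&(abs(W[...,1]+.03)<.04)
print(cv2.minAreaRect((W[m][:,:2]*1000).astype(np.float32)), np.median(W[m][:,2]))
E
```

```text
[False, False, False, False, False]
((473.6521301269531, -149.8385467529297), (54.14326477050781, 54.67527770996094), 82.4682388305664)
0.09512138537276119 2.7291815001815394 113.1417
((521.2295532226562, -30.13150978088379), (45.98822784423828, 12.314288139343262), 18.754825592041016) 0.10138965028039011
```

Run:
```python
from h import *
move_gripper(0)
a=lambda t:RAD-np.pi+np.deg2rad(t)
P=pegcw(a(3),.012); move_ptp(P-HZ*.13,QT); servo_line(P,QT,rate=.2,contact_N=15)
servo_line(pegcw(a(0)),QT,rate=.05)
f=servo_line(pegcw(a(-12)),QT,rate=.015,contact_N=1.6); p=current_position()
t=[np.linalg.norm(pegcw(a(x))-p) for x in np.arange(-12,1,.25)]; x=np.arange(-12,1,.25)[np.argmin(t)]; print(f,p,x,current_force())
if f: servo_line(pegcw(a(x-2.6)),QT,rate=.02)
servo_line(pegcw(a(0),.015),QT,rate=.1); servo_line(P-HZ*.13,QT,rate=.25)
move_ptp([.461,-.02,.30],down(np.pi/2)); move_gripper(.085); c=capture("wrist"); r=plate(c); print(r)
d=np.array(r[0])/1000-AX; print(np.rad2deg(np.arctan2(d[1],d[0]))-169.5,current_clock())
```

```text
True [ 0.60046709 -0.15440401  0.06558279] -6.0 [ 0.54792275  0.92579819 -0.17734979]
((474.30914306640625, -145.81027221679688), (54.21120834350586, 54.60879898071289), 79.66516876220703)
0.2703086500117138 122.5167
```

The plate is aligned to 0.2°. Now I'll twist the plunger back and let it drop home.

Run:
```python
from h import *
np.set_printoptions(suppress=True,precision=4,linewidth=150)
P2=np.deg2rad(109)
move_ptp([*KN,.2],down(P2)); j=current_joint_pos(); print(j); move_gripper(.05)
print(servo_line([*KN,.069],contact_N=8,rate=.1)); move_gripper(0); print("gap",current_finger_gap())
servo_line([*KN,.0735],rate=.03); print(current_force())
j=current_joint_pos()
for k in (1,2,3):
    q=j.copy(); q[5]+=k*np.deg2rad(90)/3; goto_joints(q)
print("tw",current_force(),current_torque(),current_finger_gap(),current_position())
servo_line([*KN,.0585],rate=.03,contact_N=25); print("low",current_force(),current_position())
move_gripper(.05); servo_line([*KN,.2],rate=.15)
move_ptp([.461,-.02,.30],down(np.pi/2)); c=capture("wrist"); W=cloud(c); m=(W[...,2]>.08)&(W[...,2]<.12)&(abs(W[...,0]-.519)<.04)&(abs(W[...,1]+.03)<.04)
print(cv2.minAreaRect((W[m][:,:2]*1000).astype(np.float32)), np.median(W[m][:,2])); print(plate(c),current_clock()); cv2.imwrite("pics/w6.png",c["image"])
```

```text
[-0.1899  0.2708  1.7051 -0.      1.1675 -2.0901]
False
gap 0.011760118636426828
[  3.2954  -6.1807 -10.7451]
tw [  0.5947  -8.41   -10.1866] [-1.5625 -0.3286  0.2161] 0.01193705350478481 [ 0.5211 -0.0326  0.0718]
low [ -0.3987 -12.7692  -7.8284] [ 0.5211 -0.0324  0.058 ]
((521.6533203125, -29.891420364379883), (12.915919303894043, 45.98863220214844), 19.304588317871094) 0.08869652388487362
((474.43115234375, -145.84043884277344), (53.63468551635742, 53.94490051269531), 79.59172058105469) 131.575
```

View pics/w6.png

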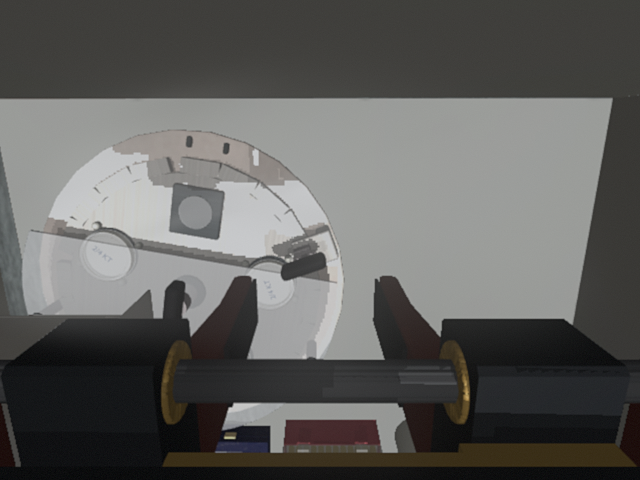

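The knob is home: its top is at 88.7 mm, the same as at the start, and its bar is back at 19° where it started at 20°. The plate is at (0.4744, −0.1458) and no dishes are left on the bench. Dishes are visible at (108,252) and (270,282), and the gripper touches nothing, so I'm handing in.

```bash
python3 -c "
from bench import *
print(close_job())"
```

```text
the job is handed in; nothing more can be done
None
```

I loaded all three loose dishes into pockets 2–4, turned the reference plate back to the loading point, dropped the plunger home and handed the job in at about 132 s; the final view showed plate and knob back at their start poses, but the hand-in gave no verdict.

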